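# Level the book display shelf on the shop counter

### The job

The display shelf on the shop counter leans, its right-hand end being low: pick up the spirit level from the counter, stand it on its base on the shelf, lengthwise (along the shelf's long side), let go and let the bubble show the lean. Then turn the hand knob of the levelling foot at the shelf's right-hand end, clockwise to raise that end, until the bubble rests between the vial's two lines. Finish by pressing the level down onto the shelf with the fingers, firmly but not hard (about 10 N), and stop while still pressing, with the bubble still between the lines; leave the booklets on the shelf and the other things on the counter where they are.

Things in the scene. Friction and masses are not known exactly. Their poses are not given: they have to be found in the camera images.
- level_mid (a point): centre (half-way up) of the spirit level: an aluminium beam 200 long (its x), 30 wide (y), 44 high (z up), 0.35 kg, rubber ends. It starts standing on its base on the counter, left of the shelf. Both ends are alike: it may stand either way round. Bare parallel sides, 30 high in the middle, to grip across
- vial (a point): middle of the level's vial, 35.5 above its base, same axes: a yellow-green tube 13 thick, 60 long, along x, open to view from above, in a 60-long gap in the middle of the level's top. Left and right of the gap the top is flat and solid, 44 above the base, 70 long each side: press there (or with the fingers spread either side of the gap)
- bubble (a joint): place (m) of the pale bubble, 14 long, along the level's x: 0 in the middle, plus towards +x, at most 0.018 either way. It runs to the higher end, 1.5 mm for each milliradian of lean, and takes about 1.5 s to settle. Two black lines round the vial stand 10 mm either side of the middle, so the bubble is between them within 3 mm of 0
- shelf_top (a point): centre of the display shelf's top: a black steel tray 240 deep (x, away from the robot), 300 long (y, plus = left), its top 55 above the counter. Two fixed feet stand under it 110 left of this point, the levelling foot 195 right of it. The near half is free; the booklets lie where x is above 15 and y above -5; a 14 high lip runs along the far edge. Its right end starts 1 to 3 low; it does not slide
- knob_grip (a point): middle of the levelling foot's black round knob, on its upright axis: 44 across, fluted, 28 high (77 to 105 above the counter). Needs about 0.1 N m, turns on the spot many turns either way, stays where left. A full turn clockwise (from above) raises the shelf's right end 5 mm, 16.4 milliradians. Below is a 14 thick stud; the shelf's tongue and boss reach up to 49 above the counter
- booklets: bystander: small pile of two booklets, 88 x 125 x 22, lying on the back left part of the shelf; origin in the middle of its underside
- screwdriver: bystander: screwdriver lying on the counter to the left; origin in the middle of its underside
- wrench: bystander: open-ended wrench lying on the counter in front of the shelf, to the right; origin in the middle of its underside
- tape_measure: bystander: tape measure in a black case, 68 x 34 x 62, on the counter to the right; origin in the middle of its underside
- stapler: bystander: black stapler, 140 x 36 x 51, on the counter to the right; origin in the middle of its underside
- pen_mug: bystander: white mug of pens, 76 across, 135 high, right and far; origin in the middle of its underside
- tape_roll: bystander: roll of brown packing tape, 90 across, 48 high, left and far; origin in the middle of its underside
Mind the look-alikes: they are no part of the job. Leave any orange look-alike of the part that bears level_mid alone.

How it is judged:
On the way, in this order (a step that is already met when the one before it is completed fails the run):
1. the level stands on its base along the shelf, let go, and its bubble has run off-centre to the high end (x of level_mid in the frame of shelf_top between -0.115 and 0.115 m and y of level_mid in the frame of shelf_top between -0.09 and 0.09 m and z of level_mid in the frame of shelf_top between 0.016 and 0.026 m and angle between the x axis of level_mid and the y axis of shelf_top, either way round below 0.25 rad and angle between level_mid's own z axis and vertical below 0.05 rad and contact force between the fingers and level below 0.2 N and not (value of joint bubble between -0.004 and 0.004 m)), for 0.3 s.
2. the foot has been turned until the bubble rests between the lines, with the level standing on the shelf (x of level_mid in the frame of shelf_top between -0.115 and 0.115 m and y of level_mid in the frame of shelf_top between -0.09 and 0.09 m and z of level_mid in the frame of shelf_top between 0.016 and 0.026 m and angle between the x axis of level_mid and the y axis of shelf_top, either way round below 0.25 rad and angle between level_mid's own z axis and vertical below 0.05 rad and value of joint bubble between -0.003 and 0.003 m and angle between shelf_top's own z axis and vertical below 0.004 rad), for 0.5 s.
At the end, for the whole second after the job is handed in: Level standing on its base on the shelf, along it within 0.25 rad; bubble within 3 mm of the middle; shelf within 4 milliradians of level; fingers still pressing the level with over 3 N (level on shelf, weight included: over 6 N) (all of step 2 and contact force between the fingers and level above 3 N and contact force between level and shelf above 6 N); the arm keeps its last pose, push and grip.
It fails at once if the level is pressed or knocked onto the shelf with more than 60 N (contact force between level and shelf above 60 N).
It fails at once if a bystander (booklets, tools, stapler, mug, tape roll) is moved by more than 30 mm (distance of any of booklets, screwdriver, wrench, tape_measure, stapler, pen_mug, tape_roll from where it was at the start of the episode above 0.03 m).
It also fails if it takes over 72 s, if anything falls off the work surface, if the arm or the gripper's body presses on something with over 40 N, if the wrist force passes 120 N, or if a joint passes its speed limit or range.

### The arm

A 7-joint arm with a two-finger parallel gripper is mounted at the origin on the work surface. World frame = base frame: x ahead of the robot, y to its left, z up, the work surface at z = 0. Lengths are in m, angles in rad, forces in N, time in s.
With the tool pointing down it reaches from about 0.4 to 0.85 m from the base axis. Payload 10.4 kg.
Tool frame: the origin (TCP) lies between the finger pads; the fingertips stand 22 mm ahead of it and the grasp point (between the pads) lies 3 mm ahead of it (r.nose_length is the distance from the TCP to the fingertips, in m); z points along the fingers, y is the line along which they close (so a half turn about z gives the same grasp; the last joint's range is limited). The gripper opens to 87 mm and grips with 3 to 60 N. Pads are 19 mm wide; open, the fingers measure 117 mm over their backs; the gripper's body (75 mm by 190 mm) begins 51 mm behind the grasp point.
Start: joints at [1.109, 0.332, -0.065, 1.46, 0.022, 1.35, -0.088], TCP at [0.266, -0.566, 0.245] pointing down, gripper open.
Joint ranges: [-2.6, 2.6], [-0.5, 2.12], [-1.47, 1.34], [0.16, 2.42], [-1.27, 4.41], [0.06, 2.06], [-2.6, 2.6]. Speed limits (rad/s): [2.22, 2.22, 2.79, 2.79, 3.14, 3.14, 3.14].

### API

Orientations are given as a unit quaternion [x, y, z, w].
In Python, from bench import readout, cams, r gives the robot as it stands. The module is installed in compiled form; this text tells all that it offers.
- The arm moves only by the tool step_arm, never from a script. Its argument "deltas" is a list that holds one entry, the list of rows, each a list of 7 numbers: the turn, a rotation vector about the tool's x, y, z in rad, then the shift along the tool's x, y, z in m, then the opening in per cent of the stroke, from 0 (shut) to 100 (fully open). A call has 1 to 20 rows; each row is the pose to reach, as a shift and turn from the pose commanded when the call began, along the tool's axes at that moment; what a row does not reach only later rows make up. A row lasts 1/8 s, in which the tool goes at most 62.5 mm and 10.7 degrees, less where a joint would pass 70% of its speed; a pose out of reach is approached as far as the arm can. A call with a gripper value outside its range is refused whole. The fingers move at their own pace and stop on an object; "squeeze" is the grip in N (left out, the last holds). Time passes only in rows, so rows that repeat a pose let the fingers close. It gives the time, the measured TCP pose, the force, the opening and the grip force at its end, in the units of the state.
- readout.read_state(): the state, without advancing time (a new reading comes with each control period).
- cams.camera(name): name is "side" or "top"; returns a dict with "img" (420x560x3 uint8, red, green, blue), "fx", "fy", "cx", "cy" (pixels), "k1" (the pictures are not rectified: a ray, as slopes to the right and down, at radius r is drawn at 1 + k1 r^2 times it, then the intrinsics apply), "origin" and "rotation" of the camera in the world. Camera axes: x right, y up, looking along -z (the intrinsics and any distortion apply to the point x, -y, -z); pixel columns grow to the right and rows downward; lengths in m; the calibration is good to about 2 mm. A picture is of the moment at which its call begins. There is no depth.
- r.close_job(): hands the job in; it is judged then, once.
The state is a dict: "time": time; "joint_positions": joint angles; "joint_vel": joint speeds; "joint_torque": joint torques, N m; "ee_pos": TCP position; "eef_rot": TCP orientation; "ft_force": force on the tool from outside, world axes, zero at the start; "torque": the same for the moment, N m; "width": finger opening in m; "grip_force": force on a finger pad.
Only numpy, scipy, OpenCV 4.12 (cv2) and the standard library are available. Lean on these libraries where they do the work, as an engineer would, in place of code of your own. Each camera call takes 0.05 s, during which the arm holds its last target. There are 200 camera calls.

## Working session

There is one attempt and no reset: what is moved stays moved. The work goes in short steps, Python scripts to look and compute and a tool call to move; the robot and the scene stay as the last step left them, time stands still between calls to the robot, and variables do not carry over. Pictures are saved under pics/ and viewed, at most 10 in all, crops included, and the job is handed in when it is done.

Besides the shell and the picture viewer there is one more tool, called after "Call:" by a JSON object that holds its "op" and its "data". step_arm: Moves the arm, as the interface text tells. Its arguments: {"type":"object","properties":{"deltas":{"type":"array"},"squeeze":{"type":"number"}},"required":["deltas"]}

```bash
mkdir -p pics; cat > h.py <<'E'
import numpy as np, cv2
from bench import readout, cams, r
def snap(n,f):
    c=cams.camera(n); cv2.imwrite('pics/'+f,c['img'][:,:,::-1]); return c
def ray(c,u,v):
    d=np.array([(u-c['cx'])/c['fx'],(v-c['cy'])/c['fy']]); s=d.copy()
    for _ in range(20): s=d/(1+c['k1']*(s@s))
    return np.array(c['origin']),np.array(c['rotation']).reshape(3,3)@np.array([s[0],-s[1],-1])
def at(c,u,v,z):
    o,d=ray(c,u,v); return (o+d*(z-o[2])/d[2])
E
python3 - <<'E'
from h import *
c=snap('top','t1.png'); d=snap('side','s1.png')
import pickle; pickle.dump((c,d),open('c1.pkl','wb'))
for x in(c,d): print({k:np.round(v,3).tolist() for k,v in x.items() if k!='img'})
s=readout.read_state(); print(s['time'],s['ee_pos'],s['eef_rot'],s['width'],r.nose_length)
E
```

```text
{'fx': 490.957, 'fy': 490.957, 'cx': 278.349, 'cy': 215.694, 'k1': -0.145, 'origin': [0.29, 0.045, 1.424], 'rotation': [0.062, -0.058, -0.704, 0.705]}
{'fx': 466.69, 'fy': 466.69, 'cx': 274.737, 'cy': 208.909, 'k1': -0.02, 'origin': [0.187, 0.959, 0.772], 'rotation': [-0.083, 0.45, 0.877, -0.147]}
0.1 [ 0.26541076 -0.56549301  0.24384894] [ 9.76023347e-01  2.17664950e-01 -1.63297636e-04 -6.08101194e-04] 0.08695758947911426 0.022
```

View pics/t1.png

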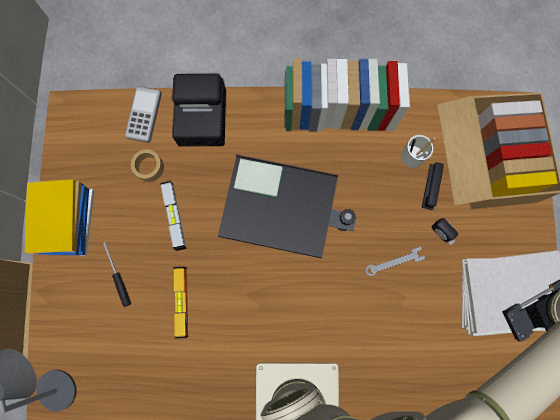

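View pics/s1.png

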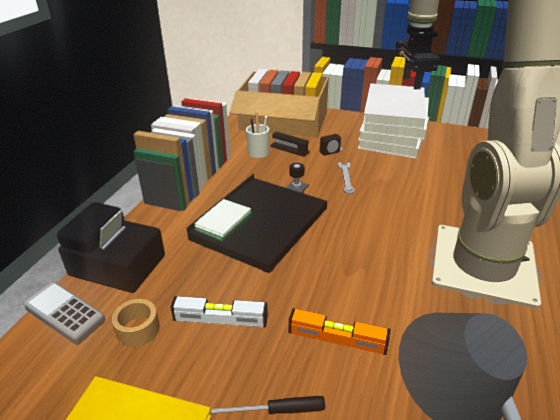

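The top view shows the aluminium level at about (173,215), the orange look-alike at (180,302), shelf corners at (237,155), (338,175), (322,257), (219,236), and the knob at (347,217). The side view shows the level at (220,311), knob at (297,170).

```bash
sed -i "s/np.array(c\['rotation'\]).reshape(3,3)@/Rotation.from_quat(c['rotation']).as_matrix()@/; 1a from scipy.spatial.transform import Rotation" h.py
python3 - <<'E'
from h import *
import pickle
c,d=pickle.load(open('c1.pkl','rb'))
p=lambda n,c,u,v,z:print(n,np.round(at(c,u,v,z),4))
for q in[(237,155),(338,175),(322,257),(219,236)]: p('shelf',c,*q,.055)
p('knob',c,347,217,.105); p('knobside',d,297,170,.105)
p('L1',c,167,184,.044);p('L2',c,180,248,.044)
p('side vial',d,219,307,.042); p('wr',c,370,270,0);p('wr',c,422,253,0)
i=c['img']
a=cv2.resize(i[175:255,150:200],None,fx=7,fy=7,interpolation=cv2.INTER_CUBIC)
b=cv2.resize(i[190:270,310:370],None,fx=7,fy=7,interpolation=cv2.INTER_CUBIC)
cv2.imwrite('pics/crop1.png',np.hstack([a,b])[:,:,::-1])
E
```

```text
shelf [0.7045 0.1726 0.055 ]
shelf [ 0.6449 -0.1192  0.055 ]
shelf [ 0.4089 -0.0699  0.055 ]
shelf [0.4677 0.2193 0.055 ]
knob [ 0.5138 -0.1355  0.105 ]
knobside [ 0.5071 -0.1113  0.105 ]
L1 [0.6211 0.3767 0.044 ]
L2 [0.4344 0.3315 0.044 ]
side vial [0.5277 0.3681 0.042 ]
wr [ 0.3756 -0.2139  0.    ]
wr [ 0.4245 -0.3699  0.    ]
```

View pics/crop1.png

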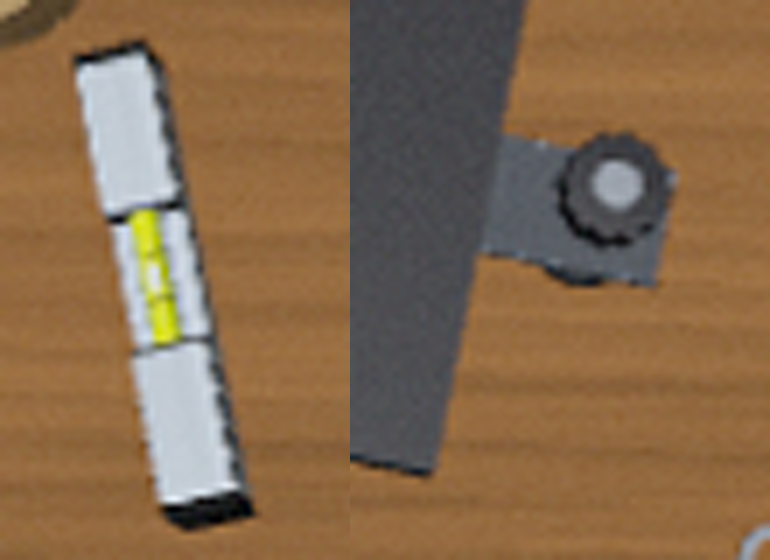

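```bash

python3 - <<'E'
from h import *
import pickle
c,d=pickle.load(open('c1.pkl','rb'))
P=lambda x,y,z,ox=150,oy=175,o=0: at(c,(x-o+.5)/7+ox-.5,(y+.5)/7+oy-.5,z)
a=P(77,65,.044);b=P(160,495,.044);e=P(150,50,.044);f=P(232,485,.044)
for u,v in((a,b),(e,f)): print(np.degrees(np.arctan2(*(u-v)[[1,0]])),np.linalg.norm(u-v))
print('width',np.linalg.norm(a-e)); print('gap centre',P(145,213,.044),P(174,345,.044),P(156,279,.036))
print('knob',P(613,188,.105,310,190,350))
# side triangulation of knob: reproject
i=d['img']
A=cv2.resize(i[150:210,260:340],None,fx=5,fy=5,interpolation=cv2.INTER_CUBIC)
B=cv2.resize(i[285:335,165:275],None,fx=5,fy=5,interpolation=cv2.INTER_CUBIC)
A=cv2.copyMakeBorder(A,0,0,0,150,cv2.BORDER_CONSTANT)
cv2.imwrite('pics/crop2.png',np.vstack([A,B])[:,:,::-1])
E
```

```text
13.199788188630125 0.1844723910980734
12.727518988983851 0.18623557623958317
width 0.03125808198853137
gap centre [0.5588122  0.36431752 0.044     ] [0.50376004 0.35007069 0.044     ] [0.53258486 0.36043127 0.036     ]
knob [ 0.51539446 -0.13588967  0.105     ]
```

View pics/crop2.png

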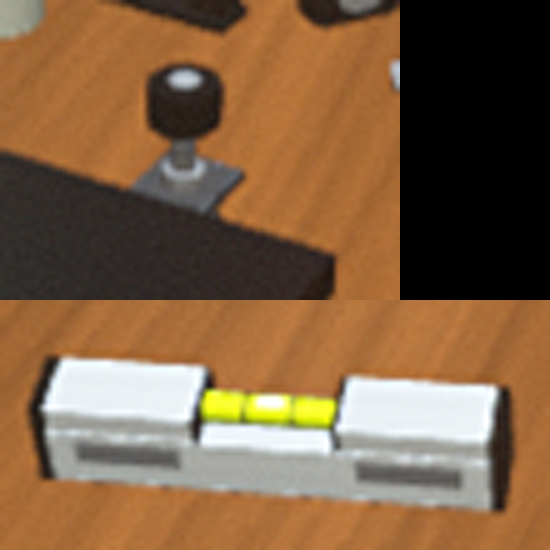

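The crops show the knob's bright cap at side (296.9,165.9) and the vial's middle at side (218.6,306.4). Level edges agree with the given sizes.

```bash
cat >> h.py <<'E'
def tri(c,a,d,b):
    A=0;y=0
    for k,q in((c,a),(d,b)):
        o,v=ray(k,*q); v/=np.linalg.norm(v); M=np.eye(3)-np.outer(v,v); A=A+M; y=y+M@o
    return np.linalg.solve(A,y)
def plan(p,yaw=None):
    "shift in tool axes and turn (deg about tool z) to put TCP at p with yaw of tool x"
    s=readout.read_state(); R=Rotation.from_quat(s['eef_rot']); m=R.as_matrix()
    y0=np.degrees(np.arctan2(m[1,0],m[0,0]))
    print('t',round(s['time'],2),'pos',np.round(s['ee_pos'],4),'yaw',round(y0,2),'tilt',np.round(m[:,2],4),'w',round(s['width'],4),'grip',round(s['grip_force'],1),'F',np.round(s['ft_force'],1),'j7',round(s['joint_positions'][6],2))
    print('shift',np.round(m.T@(np.array(p)-s['ee_pos']),4), 'turn z rad',None if yaw is None else round(-np.radians((yaw-y0+180)%360-180),4))
E
python3 - <<'E'
from h import *
import pickle
c,d=pickle.load(open('c1.pkl','rb'))
print(at(d,296.9,165.9,.105),tri(c,(347.1,216.4),d,(296.9,165.9)))
print(at(d,218.6,306.4,.0415),tri(c,(171.9,214.4),d,(218.6,306.4)))
plan([.531,.359,.2],13)
E
```

```text
[ 0.51400993 -0.13266597  0.105     ] [ 0.51545034 -0.13613583  0.1028853 ]
[0.52944809 0.36648363 0.0415    ] [0.53289153 0.36066708 0.03432386]
t 0.1 pos [ 0.2654 -0.5655  0.2438] yaw 25.14 tilt [-6.0e-04  1.1e-03 -1.0e+00] w 0.087 grip 0.0 F [ 0.4 -0.2 -0.1] j7 -0.09
shift [ 0.6332 -0.724   0.0447] turn z rad 0.212
```

Call:
{"op": "step_arm", "data": {"deltas": [[[0,0,0.212,0.633,-0.724,0.045,100],[0,0,0.212,0.633,-0.724,0.045,100],[0,0,0.212,0.633,-0.724,0.045,100],[0,0,0.212,0.633,-0.724,0.045,100],[0,0,0.212,0.633,-0.724,0.045,100],[0,0,0.212,0.633,-0.724,0.045,100],[0,0,0.212,0.633,-0.724,0.045,100],[0,0,0.212,0.633,-0.724,0.045,100],[0,0,0.212,0.633,-0.724,0.045,100],[0,0,0.212,0.633,-0.724,0.045,100],[0,0,0.212,0.633,-0.724,0.045,100],[0,0,0.212,0.633,-0.724,0.045,100],[0,0,0.212,0.633,-0.724,0.045,100],[0,0,0.212,0.633,-0.724,0.045,100],[0,0,0.212,0.633,-0.724,0.045,100],[0,0,0.212,0.633,-0.724,0.045,100],[0,0,0.212,0.633,-0.724,0.045,100],[0,0,0.212,0.633,-0.724,0.045,100],[0,0,0.212,0.633,-0.724,0.045,100]]]}}

```text
time: 2.48
ee_pos: [0.5315, 0.3571, 0.1998]
eef_rot: [0.994, 0.112, 0.0, 0.0]
ft_force: [-0.9, -0.9, -0.1]
width: 0.0869
grip_force: 0.0
```

```bash
python3 - <<'E'
from h import *
plan([.531,.3595,.025],13)
c=cams.camera('side')
cv2.imwrite('pics/s2.png',cv2.resize(c['img'][180:380,100:340],None,fx=3,fy=3,interpolation=cv2.INTER_CUBIC)[:,:,::-1])
E
```

```text
t 2.48 pos [0.5315 0.3571 0.1998] yaw 12.9 tilt [ 7.e-04 -8.e-04 -1.e+00] w 0.0869 grip 0.0 F [-0.9 -0.9 -0.1] j7 -2.26
shift [-0.     -0.0026  0.1747] turn z rad -0.0018
```

View pics/s2.png

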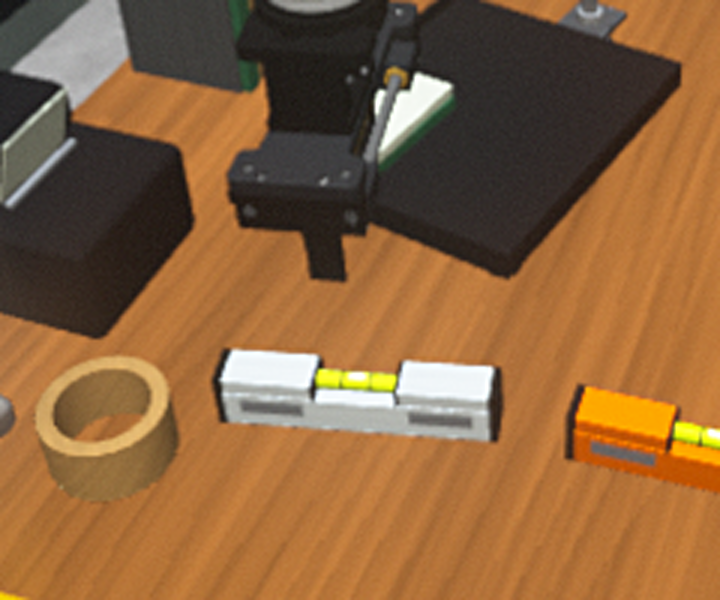

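The gripper hangs above the level's middle, (330,280) over the vial at (357,381), aligned across it. Descending and gripping.

Call:
{"op": "step_arm", "data": {"deltas": [[[0,0,0,0,-0.002,0.06,100],[0,0,0,0,-0.002,0.12,100],[0,0,0,0,-0.002,0.155,100],[0,0,0,0,-0.002,0.175,100],[0,0,0,0,-0.002,0.175,100],[0,0,0,0,-0.002,0.175,0],[0,0,0,0,-0.002,0.175,0],[0,0,0,0,-0.002,0.175,0],[0,0,0,0,-0.002,0.175,0],[0,0,0,0,-0.002,0.175,0],[0,0,0,0,-0.002,0.175,0],[0,0,0,0,-0.002,0.175,0]]], "squeeze": 20}}

```text
time: 4.03
ee_pos: [0.5305, 0.3605, 0.0245]
eef_rot: [0.994, 0.113, 0.0, 0.0]
ft_force: [-0.1, 0.4, -0.3]
width: 0.03
grip_force: 20.0
```

```bash
python3 - <<'E'
from h import *
u=np.array([-.1996,-.9799]); ctr=np.array([.5565,.0505])
# refine shelf centre with knob
k=np.array([.515,-.136]); print('from knob',k-.195*u)
t=ctr+ .06*np.array([u[1],-u[0]]); print(t)  # shelf x = -0.06
plan([*t,.15],78.5)
E
```

```text
from knob [0.553922  0.0550805]
[0.497706 0.062476]
t 4.03 pos [0.5305 0.3605 0.0245] yaw 13.0 tilt [ 1.e-04 -0.e+00 -1.e+00] w 0.03 grip 20.0 F [-0.1  0.4 -0.3] j7 -2.35
shift [-0.099   0.283  -0.1255] turn z rad -1.1432
```

Call:
{"op": "step_arm", "data": {"deltas": [[[0,0,0,0,0,-0.03,0],[0,0,0,0,0,-0.085,0],[0,0,0,0,0,-0.125,0],[0,0,-0.15,-0.01,0.03,-0.125,0],[0,0,-0.32,-0.03,0.08,-0.125,0],[0,0,-0.5,-0.045,0.13,-0.125,0],[0,0,-0.68,-0.06,0.18,-0.125,0],[0,0,-0.86,-0.08,0.23,-0.125,0],[0,0,-1.02,-0.092,0.265,-0.125,0],[0,0,-1.143,-0.099,0.282,-0.125,0],[0,0,-1.143,-0.099,0.282,-0.125,0],[0,0,-1.143,-0.099,0.282,-0.1,0],[0,0,-1.143,-0.099,0.282,-0.08,0],[0,0,-1.143,-0.099,0.282,-0.08,0]]]}}

```text
time: 5.78
ee_pos: [0.4963, 0.0642, 0.1031]
eef_rot: [0.774, 0.633, -0.001, -0.001]
ft_force: [0.0, -0.1, -3.6]
width: 0.0298
grip_force: 20.0
```

```bash
python3 - <<'E'
from h import *
plan([.4975,.063,.079],78.5)
c=cams.camera('side');t=cams.camera('top')
f=lambda i,y,x,h,w:cv2.resize(i[y:y+h,x:x+w],(400,600),interpolation=cv2.INTER_CUBIC)
cv2.imwrite('pics/s3.png',np.hstack([f(c['img'],130,190,210,140),f(t['img'],130,220,210,140)])[:,:,::-1])
E
```

```text
t 5.78 pos [0.4963 0.0642 0.1031] yaw 78.51 tilt [-3.e-03  5.e-04 -1.e+00] w 0.0298 grip 20.0 F [ 0.  -0.1 -3.6] j7 -0.7
shift [-0.0009  0.0015  0.0241] turn z rad 0.0002
```

View pics/s3.png

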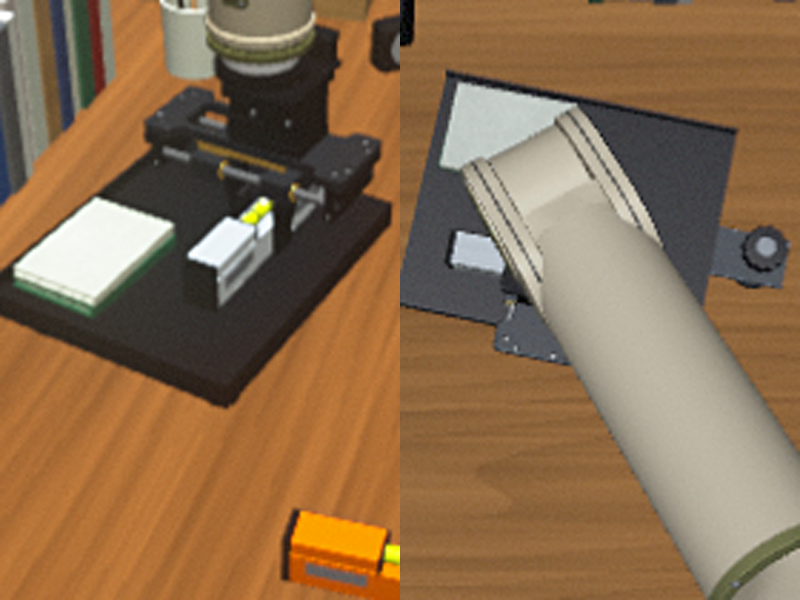

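The level hangs level and along the shelf on its near half, clear of the booklets (side (230,265), booklets (90,250)). Lowering gently.

Call:
{"op": "step_arm", "data": {"deltas": [[[0,0,0,0,0,0.012,0],[0,0,0,0,0,0.019,0],[0,0,0,0,0,0.022,0],[0,0,0,0,0,0.0235,0],[0,0,0,0,0,0.0245,0],[0,0,0,0,0,0.0245,0]]]}}

```text
time: 6.62
ee_pos: [0.4976, 0.0635, 0.0801]
eef_rot: [0.774, 0.633, 0.0, 0.0]
ft_force: [-0.0, -0.8, -2.4]
width: 0.0301
grip_force: 20.0
```

Call:
{"op": "step_arm", "data": {"deltas": [[[0,0,0,0,0,0.0008,0],[0,0,0,0,0,0.001,20],[0,0,0,0,0,0.001,50],[0,0,0,0,0,0.001,65],[0,0,0,0,0,0.001,65],[0,0,0,0,0,0.001,65],[0,0,0,0,0,-0.03,65],[0,0,0,0,0,-0.08,65],[0,0,0,0,0,-0.11,65],[0,0,0,0,0,-0.11,65]]]}}

```text
time: 7.88
ee_pos: [0.4987, 0.0637, 0.1921]
eef_rot: [0.775, 0.633, 0.001, 0.001]
ft_force: [-0.5, -0.0, -0.3]
width: 0.0567
grip_force: 0.0
```

```bash
python3 - <<'E'
from h import *
plan([.515,-.136,.19],170)
E
```

```text
t 7.88 pos [0.4987 0.0637 0.1921] yaw 78.47 tilt [ 3.9e-03 -6.0e-04 -1.0e+00] w 0.0567 grip 0.0 F [-0.5 -0.  -0.3] j7 -0.61
shift [-0.1924  0.0559  0.0023] turn z rad -1.5975
```

Call:
{"op": "step_arm", "data": {"deltas": [[[0,0,-0.18,-0.03,0.01,0,100],[0,0,-0.36,-0.06,0.02,0,100],[0,0,-0.54,-0.09,0.03,0,100],[0,0,-0.72,-0.12,0.036,0,100],[0,0,-0.9,-0.15,0.045,0,100],[0,0,-1.08,-0.18,0.053,0,100],[0,0,-1.26,-0.192,0.056,0,100],[0,0,-1.44,-0.192,0.056,0,100],[0,0,-1.597,-0.192,0.056,0,100],[0,0,-1.597,-0.192,0.056,0,100],[0,0,-1.597,-0.192,0.056,0,100],[0,0,-1.597,-0.192,0.056,0,100]]]}}

```text
time: 9.38
ee_pos: [0.514, -0.1358, 0.1899]
eef_rot: [0.088, 0.996, -0.0, -0.0]
ft_force: [-0.3, 0.1, -0.0]
width: 0.0875
grip_force: 0.0
```

```bash
python3 - <<'E'
from h import *
plan([.515,-.136,.088],170)
import pickle
c=cams.camera('side');t=cams.camera('top'); pickle.dump((t,c),open('c2.pkl','wb'))
a=cv2.resize(c['img'][195:255,235:315],(800,600),interpolation=cv2.INTER_CUBIC)[:300]
a=cv2.resize(c['img'][150:250,230:330],(400,400),interpolation=cv2.INTER_CUBIC)
b=cv2.resize(t['img'][180:280,225:325],(400,400),interpolation=cv2.INTER_CUBIC)
cv2.imwrite('pics/s4.png',np.hstack([a,b])[:,:,::-1])
E
```

```text
t 9.38 pos [ 0.514  -0.1358  0.1899] yaw 169.88 tilt [-1.e-04 -3.e-04 -1.e+00] w 0.0875 grip 0.0 F [-0.3  0.1 -0. ] j7 1.2
shift [-0.001  -0.      0.1019] turn z rad -0.002
```

View pics/s4.png

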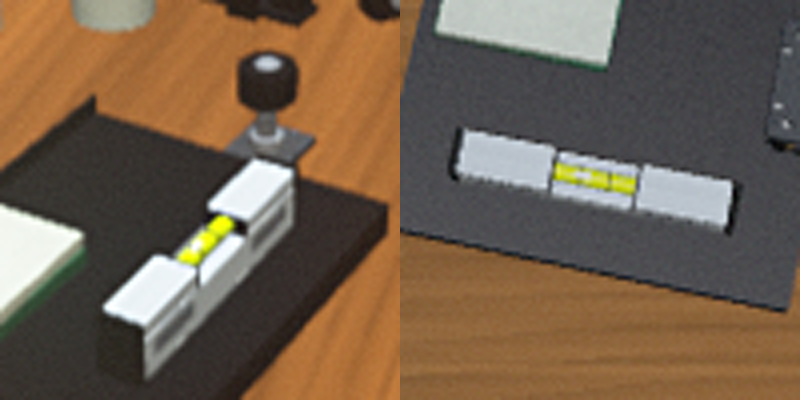

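The level stands on the shelf (top crop (596,180)); the bubble is at about (583,175), left of the middle, i.e. at the high left end. Measuring it along the vial.

```bash
cat >> h.py <<'E'
def bubble(t):
    "profile of the vial along the level in the top picture -> bubble offset in mm, plus = right"
    img=t['img'].astype(np.float32)[180:280,225:325]; h=cv2.cvtColor(t['img'][180:280,225:325],cv2.COLOR_RGB2HSV)
    y=((h[...,0]>22)&(h[...,0]<45)&(h[...,1]>110)&(h[...,2]>110)).astype(np.uint8)
    n,l,s,_=cv2.connectedComponentsWithStats(cv2.dilate(y,np.ones((3,3)))); k=1+np.argmax(s[1:,4])
    p=np.argwhere((l==k)&(y>0))[:,::-1].astype(float); m=p.mean(0); v=np.linalg.svd(p-m)[2][0]; v*=np.sign(v[0])
    w=np.array([-v[1],v[0]]); a=np.arange(-14,14.01,.5)
    pr=np.mean([cv2.remap(img,(m[0]+a*v[0]+o*w[0]).astype(np.float32)[None],(m[1]+a*v[1]+o*w[1]).astype(np.float32)[None],cv2.INTER_CUBIC)[0] for o in(-.5,0,.5)],0)
    return p,m,v,a,pr
E
python3 - <<'E'
from h import *
import pickle
t,c=pickle.load(open('c2.pkl','rb'))
p,m,v,a,pr=bubble(t); print(len(p),m+[225,180],v)
for x,q in zip(a,pr): print(x,q.astype(int).tolist(), end='; ')
E
```

```text
73 [273.5890411  224.46575342] [0.98220799 0.18779635]
-14.0 [190, 199, 206]; -13.5 [192, 201, 209]; -13.0 [193, 202, 211]; -12.5 [186, 194, 208]; -12.0 [168, 176, 192]; -11.5 [141, 147, 143]; -11.0 [124, 127, 88]; -10.5 [150, 154, 63]; -10.0 [199, 205, 71]; -9.5 [224, 231, 65]; -9.0 [216, 223, 51]; -8.5 [211, 217, 51]; -8.0 [210, 216, 58]; -7.5 [209, 216, 68]; -7.0 [208, 216, 72]; -6.5 [209, 216, 94]; -6.0 [210, 217, 116]; -5.5 [208, 214, 149]; -5.0 [201, 205, 176]; -4.5 [194, 197, 191]; -4.0 [193, 197, 183]; -3.5 [198, 202, 182]; -3.0 [207, 210, 192]; -2.5 [215, 218, 193]; -2.0 [214, 218, 180]; -1.5 [211, 216, 141]; -1.0 [209, 216, 101]; -0.5 [208, 216, 74]; 0.0 [209, 216, 77]; 0.5 [210, 217, 76]; 1.0 [212, 218, 65]; 1.5 [211, 218, 57]; 2.0 [214, 220, 58]; 2.5 [205, 210, 64]; 3.0 [176, 181, 74]; 3.5 [162, 168, 82]; 4.0 [186, 193, 84]; 4.5 [211, 219, 81]; 5.0 [215, 222, 79]; 5.5 [211, 217, 74]; 6.0 [211, 216, 67]; 6.5 [211, 216, 59]; 7.0 [211, 216, 57]; 7.5 [210, 217, 57]; 8.0 [212, 220, 61]; 8.5 [211, 218, 65]; 9.0 [206, 213, 70]; 9.5 [188, 194, 76]; 10.0 [135, 140, 87]; 10.5 [97, 103, 109]; 11.0 [129, 136, 162]; 11.5 [182, 191, 204]; 12.0 [199, 209, 219]; 12.5 [190, 199, 208]; 13.0 [188, 197, 205]; 13.5 [188, 197, 206]; 14.0 [188, 197, 205];
```

Bubble ≈ 8.5 mm left → 5.7 mrad → about 124° clockwise. Going down on the knob and gripping.

Call:
{"op": "step_arm", "data": {"deltas": [[[0,0,0,-0.001,0,0.05,100],[0,0,0,-0.001,0,0.08,100],[0,0,0,-0.001,0,0.097,100],[0,0,0,-0.001,0,0.097,100],[0,0,0,-0.001,0,0.097,45],[0,0,0,-0.001,0,0.097,45],[0,0,0,-0.001,0,0.097,45],[0,0,0,-0.001,0,0.097,45],[0,0,0,-0.001,0,0.097,45],[0,0,0,-0.001,0,0.097,45]]], "squeeze": 25}}

```text
time: 10.72
ee_pos: [0.5151, -0.1356, 0.0931]
eef_rot: [0.087, 0.996, 0.0, 0.0]
ft_force: [0.8, 1.4, 0.5]
width: 0.0432
grip_force: 25.0
```

Call:
{"op": "step_arm", "data": {"deltas": [[[0,0,0.17,0,0,0,40],[0,0,0.34,0,0,0,40],[0,0,0.51,0,0,0,40],[0,0,0.68,0,0,0,40],[0,0,0.85,0,0,0,40],[0,0,1.02,0,0,0,40],[0,0,1.19,0,0,0,40],[0,0,1.36,0,0,0,40],[0,0,1.53,0,0,0,40],[0,0,1.7,0,0,0,40],[0,0,1.87,0,0,0,40],[0,0,2.04,0,0,0,40],[0,0,2.17,0,0,0,40],[0,0,2.17,0,0,0,40],[0,0,2.17,0,0,0,40],[0,0,2.17,0,0,0,40],[0,0,2.17,0,0,0,40],[0,0,2.17,0,0,0,40],[0,0,2.17,0,0,0,40],[0,0,2.17,0,0,0,40]]], "squeeze": 30}}

```text
time: 13.22
ee_pos: [0.5209, -0.1343, 0.0936]
eef_rot: [0.921, 0.389, 0.007, 0.001]
ft_force: [32.7, 2.9, -26.9]
width: 0.0431
grip_force: 30.1
```

```bash
python3 - <<'E'
from h import *
plan([.515,-.136,.19])
import pickle
c=cams.camera('side');t=cams.camera('top'); pickle.dump((t,c),open('c3.pkl','wb'))
a=cv2.resize(c['img'][150:250,230:330],(400,400),interpolation=cv2.INTER_CUBIC)
b=cv2.resize(t['img'][180:280,225:325],(400,400),interpolation=cv2.INTER_CUBIC)
cv2.imwrite('pics/s5.png',np.hstack([a,b])[:,:,::-1])
p,m,v,a,pr=bubble(t); print(len(p),m+[225,180],v)
for x,q in zip(a,pr): print(x,q[1:].astype(int).tolist(), end='; ')
E
```

```text
t 13.22 pos [ 0.5209 -0.1343  0.0936] yaw 45.77 tilt [ 0.0135  0.0029 -0.9999] w 0.0431 grip 30.1 F [ 32.7   2.9 -26.9] j7 -0.84
shift [-0.0042 -0.0023 -0.0964] turn z rad None
74 [272.71621622 224.2027027 ] [0.9805737  0.19615102]
-14.0 [199, 209]; -13.5 [201, 210]; -13.0 [203, 211]; -12.5 [205, 215]; -12.0 [200, 212]; -11.5 [173, 190]; -11.0 [139, 149]; -10.5 [124, 98]; -10.0 [142, 66]; -9.5 [186, 65]; -9.0 [221, 81]; -8.5 [229, 75]; -8.0 [221, 60]; -7.5 [220, 58]; -7.0 [219, 64]; -6.5 [220, 69]; -6.0 [220, 69]; -5.5 [221, 78]; -5.0 [221, 87]; -4.5 [212, 90]; -4.0 [197, 83]; -3.5 [191, 71]; -3.0 [201, 60]; -2.5 [215, 75]; -2.0 [220, 101]; -1.5 [221, 149]; -1.0 [219, 188]; -0.5 [219, 211]; 0.0 [219, 207]; 0.5 [219, 203]; 1.0 [217, 201]; 1.5 [217, 199]; 2.0 [219, 200]; 2.5 [217, 155]; 3.0 [208, 92]; 3.5 [194, 59]; 4.0 [185, 71]; 4.5 [192, 81]; 5.0 [211, 83]; 5.5 [224, 85]; 6.0 [223, 85]; 6.5 [219, 77]; 7.0 [219, 64]; 7.5 [219, 54]; 8.0 [219, 57]; 8.5 [220, 62]; 9.0 [224, 66]; 9.5 [220, 71]; 10.0 [202, 80]; 10.5 [171, 98]; 11.0 [142, 127]; 11.5 [145, 161]; 12.0 [177, 195]; 12.5 [202, 211]; 13.0 [204, 213]; 13.5 [199, 208]; 14.0 [199, 208];
```

View pics/s5.png

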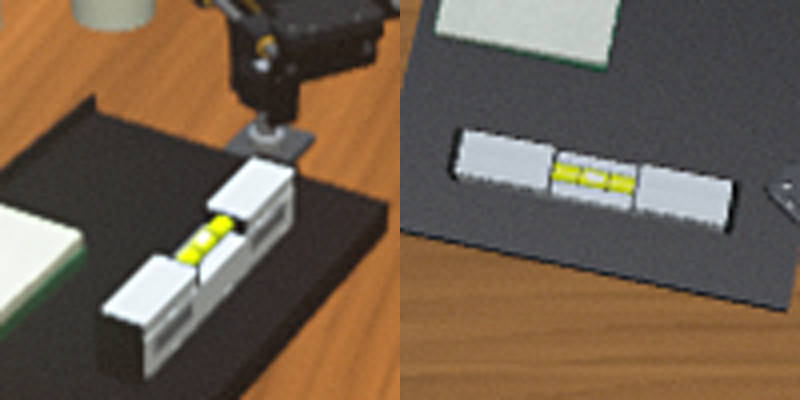

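The bubble now sits between the lines (top crop (595,177), +0.6 mm). The knob grip carries a side load, so release it and rise.

Call:
{"op": "step_arm", "data": {"deltas": [[[0,0,0,0,0,0,60],[0,0,0,0,0,0,100],[0,0,0,0,0,0,100],[0,0,0,0,0,0,100],[0,0,0,0,0,0,100],[0,0,0,0,0,-0.03,100],[0,0,0,0,0,-0.06,100],[0,0,0,0,0,-0.1,100],[0,0,0,0,0,-0.1,100],[0,0,0,0,0,-0.1,100],[0,0,0,0,0,-0.1,100],[0,0,0,0,0,-0.1,100],[0,0,0,0,0,-0.1,100]]]}}

```text
time: 14.95
ee_pos: [0.5149, -0.1359, 0.1927]
eef_rot: [0.922, 0.388, -0.0, -0.0]
ft_force: [0.3, 0.3, 0.4]
width: 0.087
grip_force: 0.0
```

```bash
cat >> h.py <<'E'
def offs(t):
    p,m,v,a,pr=bubble(t); A=np.arange(-14,14.01,.05)
    g=np.interp(A,a,pr[:,1]); b=np.interp(A,a,pr[:,2])
    e=[A[(A>l)&(A<h)][np.argmin(g[(A>l)&(A<h)])] for l,h in((-13,-9),(9,13))]
    ins=(A>e[0]+1.5)&(A<e[1]-1.5)&(b>135); B=A[ins]; c=sum(e)/2
    return m+[225,180], 'ends',e,'bubble',B.min(),B.max(),'mm',(B.min()/2+B.max()/2-c)*2.62
E
python3 - <<'E'
from h import *
import pickle
for f in('c2.pkl','c3.pkl'): print(offs(pickle.load(open(f,'rb'))[0]))
c=cams.camera('side');t=cams.camera('top'); pickle.dump((t,c),open('c4.pkl','wb'))
print(offs(t)); plan([.497,.063,.16],78.5)
E
```

```text
(array([273.5890411 , 224.46575342]), 'ends', [np.float64(-10.999999999999957), np.float64(10.500000000000348)], 'bubble', np.float64(-5.699999999999882), np.float64(-1.4499999999998217), 'mm', np.float64(-8.711500000000123))
(array([272.71621622, 224.2027027 ]), 'ends', [np.float64(-10.49999999999995), np.float64(11.000000000000355)], 'bubble', np.float64(-1.6499999999998245), np.float64(2.6500000000002366), 'mm', np.float64(0.6550000000000094))
(array([272.875     , 224.23611111]), 'ends', [np.float64(-10.49999999999995), np.float64(11.000000000000355)], 'bubble', np.float64(-1.749999999999826), np.float64(2.4500000000002338), 'mm', np.float64(0.26200000000000373))
t 15.05 pos [ 0.515  -0.136   0.1929] yaw 45.65 tilt [-2.e-04  1.e-04 -1.e+00] w 0.0871 grip 0.0 F [-0.1 -0.   0.6] j7 -0.76
shift [ 0.1298 -0.1519  0.0329] turn z rad -0.5733
```

```bash
python3 - <<'E'
from h import *
import pickle
t,c=pickle.load(open('c4.pkl','rb'))
m=at(t,272.9,224.25,.093); print('vial',m, 'expected ~(.4976,.0635)')
q=np.array([.497,.0635])+.063*np.array([-.1996,-.9799]); print(q)
plan([*q,.135],78.5)
E
```

```text
vial [0.49549744 0.06693457 0.093     ] expected ~(.4976,.0635)
[0.4844252 0.0017663]
t 15.05 pos [ 0.515  -0.136   0.1929] yaw 45.65 tilt [-2.e-04  1.e-04 -1.e+00] w 0.0871 grip 0.0 F [-0.1 -0.   0.6] j7 -0.76
shift [ 0.0772 -0.1181  0.0579] turn z rad -0.5733
```

Call:
{"op": "step_arm", "data": {"deltas": [[[0,0,-0.15,0.02,-0.03,0,0],[0,0,-0.3,0.04,-0.06,0,0],[0,0,-0.45,0.06,-0.09,0,0],[0,0,-0.573,0.077,-0.118,0,0],[0,0,-0.573,0.077,-0.118,0,0],[0,0,-0.573,0.077,-0.118,0,0],[0,0,-0.573,0.077,-0.118,0.03,0],[0,0,-0.573,0.077,-0.118,0.05,0],[0,0,-0.573,0.077,-0.118,0.058,0],[0,0,-0.573,0.077,-0.118,0.062,0],[0,0,-0.573,0.077,-0.118,0.064,0],[0,0,-0.573,0.077,-0.118,0.064,0]]], "squeeze": 5}}

```text
time: 16.55
ee_pos: [0.4847, 0.0015, 0.1294]
eef_rot: [0.774, 0.633, 0.0, 0.0]
ft_force: [-0.6, -0.6, -0.2]
width: 0.0009
grip_force: 0.0
```

```bash
python3 - <<'E'
from h import *
plan([.4844,.0018,.121],78.5)
c=cams.camera('side')
cv2.imwrite('pics/s6.png',cv2.resize(c['img'][150:250,230:330],(600,600),interpolation=cv2.INTER_CUBIC)[:,:,::-1])
E
```

```text
t 16.55 pos [0.4847 0.0015 0.1294] yaw 78.48 tilt [ 6.e-04 -2.e-04 -1.e+00] w 0.0009 grip 0.0 F [-0.6 -0.6 -0.2] j7 -0.49
shift [ 0.0002 -0.0004  0.0084] turn z rad -0.0003
```

View pics/s6.png

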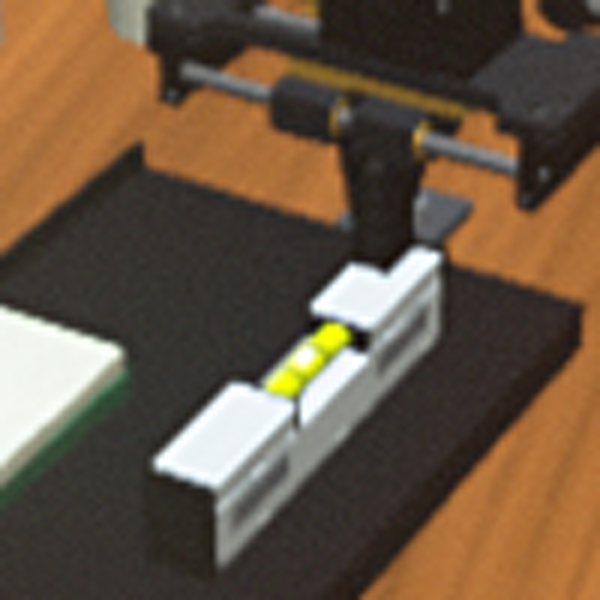

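The closed fingers (385,265) hang just above the right flat (380,290); the bubble at (308,360) is between the lines. Pressing down slowly.

Call:
{"op": "step_arm", "data": {"deltas": [[[0,0,0,0,0,0.003,0],[0,0,0,0,0,0.005,0],[0,0,0,0,0,0.0065,0],[0,0,0,0,0,0.0075,0],[0,0,0,0,0,0.0085,0],[0,0,0,0,0,0.009,0],[0,0,0,0,0,0.009,0]]]}}

```text
time: 17.48
ee_pos: [0.4848, 0.0015, 0.1215]
eef_rot: [0.775, 0.633, -0.0, 0.001]
ft_force: [-8.7, -0.8, 21.0]
width: 0.0004
grip_force: 10.6
```

Call:
{"op": "step_arm", "data": {"deltas": [[[0,0,0,0,0,-0.0004,0],[0,0,0,0,0,-0.0004,0],[0,0,0,0,0,-0.0004,0],[0,0,0,0,0,-0.0004,0]]]}}

```text
time: 17.98
ee_pos: [0.4847, 0.0015, 0.1215]
eef_rot: [0.775, 0.633, -0.0, 0.0]
ft_force: [-6.7, 0.2, 16.0]
width: 0.0003
grip_force: 7.9
```

Call:
{"op": "step_arm", "data": {"deltas": [[[0,0,0,0,0,-0.0005,0],[0,0,0,0,0,-0.0005,0],[0,0,0,0,0,-0.0005,0],[0,0,0,0,0,-0.0005,0],[0,0,0,0,0,-0.0005,0],[0,0,0,0,0,-0.0005,0],[0,0,0,0,0,-0.0005,0],[0,0,0,0,0,-0.0005,0],[0,0,0,0,0,-0.0005,0],[0,0,0,0,0,-0.0005,0],[0,0,0,0,0,-0.0005,0],[0,0,0,0,0,-0.0005,0],[0,0,0,0,0,-0.0005,0],[0,0,0,0,0,-0.0005,0],[0,0,0,0,0,-0.0005,0],[0,0,0,0,0,-0.0005,0]]]}}

```text
time: 19.98
ee_pos: [0.4845, 0.0015, 0.1216]
eef_rot: [0.774, 0.633, -0.0, 0.0]
ft_force: [-3.6, -0.4, 9.3]
width: 0.0006
grip_force: 4.6
```

```bash
python3 - <<'E'
from h import *
plan([.4844,.0018,.121],78.5)
c=cams.camera('side')
cv2.imwrite('pics/s7.png',cv2.resize(c['img'][150:250,230:330],(600,600),interpolation=cv2.INTER_CUBIC)[:,:,::-1])
E
```

```text
t 19.98 pos [0.4845 0.0015 0.1216] yaw 78.48 tilt [ 0.e+00 -6.e-04 -1.e+00] w 0.0006 grip 4.6 F [-3.6 -0.4  9.3] j7 -0.5
shift [ 0.0003 -0.0002  0.0006] turn z rad -0.0003
```

View pics/s7.png

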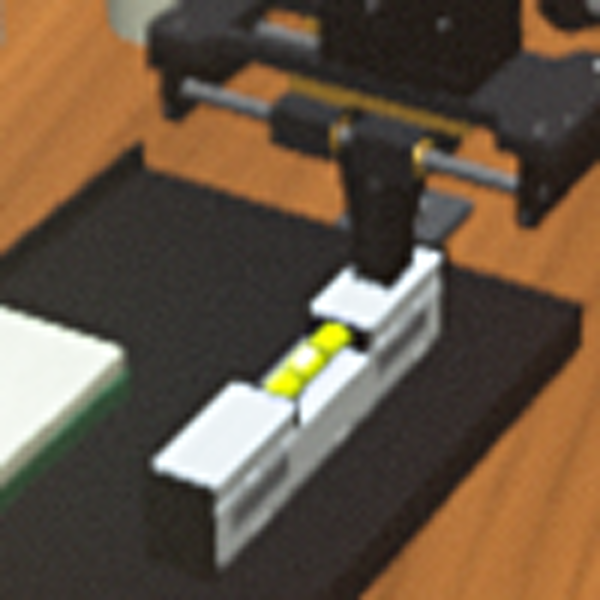

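The fingers rest on the right flat at (380,280), pressing with 9.3 N. The bubble at (308,358) is still in the middle, between the lines. Handing in.

```bash
python3 -c "from bench import r; print(r.close_job())"
```

```text
the job is handed in; nothing more can be done
None
```

The job is handed in: the level stands lengthwise on the shelf with its bubble between the lines (about 0.3 mm off the middle before pressing, still central by eye under load), after turning the right-hand knob about 124° clockwise, and the fingers were pressing it at about 9 N; no verdict was returned.

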